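# Close a split filter cell on its dowels and hold it shut

## Robot

A 6-joint arm with a two-finger parallel gripper is mounted at the origin on a cart in front of the work surface, level with it; the furniture and walls round the work are solid. World frame = base frame: x ahead of the robot, y to its left, z up, the work surface at z = 0. Lengths are in m, angles in rad, forces in N, time in s.
With the tool pointing down it reaches from about 0.4 to 0.925 m from the base axis. Payload 3.4 kg.
Tool frame: the origin (TCP) lies midway between the tips of the shut fingers; the grasp point (between the pads) lies 19 mm behind it; x points along the fingers, z is the direction in which the jaws open and shut, and the axes are right-handed (so a half turn about x gives the same grasp; the last joint's range is limited). The gripper opens to 85 mm and grips with 20 to 120 N. Pads are 22 mm wide; open, the fingers measure 114 mm over their backs; the gripper's body (76 mm by 85 mm) begins 54 mm behind the grasp point. The pads swing forward as they close: fully open they stand 13 mm farther back than shut.
Start: joints at [-1.264, 0.307, 1.506, -0, 1.328, -0.073], TCP at [0.214, -0.534, 0.231] pointing down, gripper open.
Joint ranges: [-3.12, 3.12], [-1.05, 2.28], [0.14, 2.33], [-1.42, 4.57], [0.1, 2.73], [-2.68, 2.68]. Speed limits (rad/s): [2.57, 2.57, 3.14, 3.14, 3.14, 3.14].

## Interface

Orientations are given as a rotation vector (axis times angle).
In Python, from station import arm gives the robot as it stands. Calls block until the motion is done:
- arm.move_ptp(position, orientation): joint-space move of the TCP to a pose.
- arm.move_linear(position, ori=None, v=0.15, threshold=None): straight line of the TCP; ori=None keeps the orientation; v is the mean speed in m/s. With threshold (N) it stops when the force on the tool has changed by that much, and returns True; else False.
- arm.move_j(angles): joint-space move.
- arm.move_gripper(opening, force=None): finger opening in m; force is the grip in N (None keeps the last); returns when the fingers have stopped.
- arm.wait(seconds).
- arm.ik(position, orientation): joint angles nearest the present ones, or None.
- arm.observe(): the state.
- arm.camera(name): name is "scene" or "top" or "wrist"; returns a dict with "img" (420x560x3 uint8, red, green, blue), "mtx" (3x3 intrinsics, pixels), "rvec" (rotation vector, rad) and "tvec" (3), from world to camera coordinates, as OpenCV has them. Camera axes: x right, y down, z forward; pixel columns grow to the right and rows downward; lengths in m; the calibration is good to about 2 mm. A picture is of the moment at which its call begins. There is no depth.
A pose or a line that the arm cannot do raises arm.MotionError and nothing moves.
- arm.hand_in(): hands the job in, once; it reports no verdict.
The state is a dict: "time": time; "joints": joint angles; "joint_vel": joint speeds; "joint_efforts": joint torques, N m; "ee_pos": TCP position; "eef_rot": TCP orientation; "wrist_force": force on the tool from outside, world axes, zero at the start; "ft_torque": the same for the moment, N m; "finger_gap": finger opening in m.
Only numpy, scipy, OpenCV 4.12 (cv2) and the standard library are available. Lean on these libraries where they do the work, as an engineer would, in place of code of your own. Each camera call takes 0.05 s, during which the arm holds its last target.

## Task

Lift the thin plastic cover plate off the dowels of the filter cell's lower half and lay it flat, right way up, on a free part of the bench. Then fit the thick metal upper half over the two dowels and press it down against the sprung support until the two halves meet, and finish while still holding the cell pressed shut. Leave the roll of tape, the timer and the marker where they are.

Things in the scene. Friction and masses are not known exactly. Their poses are not given: they have to be found in the camera images.
- lower_half: Cell's lower half, fixed: flange 100 x 150 x 8 mm, on it an aluminium block 80 (x) x 120 (y) mm whose top (parting face) is 35 mm above the bench. Two upright steel dowels, 10 mm diameter, at y = +-45 mm (x = 0), tops 59 mm above the bench, last 8 mm tapered to 4 mm. Origin: centre of the underside, on the bench; y along the row of dowels, z up. Same after a half turn.
- support (a joint): Sprung round steel support, 56 mm diameter, in the middle of the lower half. 0 m: 5 mm proud of the parting face, as at the start; grows downward; 0.005 m: level with the face. It starts to move at a push of about 4.5 N, is level at about 12 N, and springs back. The weight of the cover or the upper half alone does not move it.
- cover_grip (a point): Point in the upright grip rib of the grey plastic cover plate, 23 mm above the plate's underside. Rib 16 (x) x 40 (y) mm, its top 35 mm above the underside. x across the rib (thin way), y along it, z up. At the start the plate lies on the sprung support, dowels through its holes.
- upper_grip (a point): Point in the upright steel grip rib of the upper half, 46 mm above its underside. Rib 16 (x) x 50 (y) mm, from 30 to 62 mm above the underside. x across the rib (thin way), y along it, z up. With the cell shut (underside on the parting face) this point is 81 mm above the bench.
- cover: The same loose cover plate, 80 (x) x 120 (y) x 6 mm, 0.1 kg, two 13 mm through holes at y = +-45 mm, grip rib on top; origin at the centre of its underside.
- upper_half: The same loose upper half: aluminium block 80 (x) x 120 (y) x 30 mm, about 0.22 kg, two 13 mm through holes at y = +-45 mm, rib on top; origin at the centre of its underside. Starts on the bench, right way up, left or right of the lower half; fits the dowels either way round (half turn).
- tape: Roll of tape, 104 mm diameter, 25 mm high, lying flat; origin under its centre. Leave alone.
- timer: Small white timer, 62 x 62 x 19 mm, lying on the bench; origin under its centre. Leave alone.
- marker: Marker pen, 146 mm long, 14 mm thick, lying on the bench; origin under its centre. Leave alone.
Not all that is in view belongs to the job. What is shaped like the cover but turquoise is not meant.

How it is judged:
On the way, in this order (a step that is already met when the one before it is completed fails the run):
1. the cover plate lies flat on the bench, right way up and let go (height (world z) of cover below 0.005 m and angle between cover's own z axis and vertical below 0.06 rad and contact force between the fingers and cover below 0.1 N), for 0.2 s.
2. the upper half is on both dowels (horizontal distance between upper_half and lower_half below 0.004 m and angle between the y axis of upper_half and the y axis of lower_half, either way round below 0.08 rad and z of upper_half in the frame of lower_half below 0.045 m), for 0.1 s.
At the end, for the whole second after the job is handed in: Upper half on both dowels (within 4 mm, 0.08 rad, tilt under 0.04 rad) and kept pressed by the fingers (over 3 N): support in by over 3.5 mm, gap between the halves under 1.5 mm, at rest. Cover plate at rest flat on the bench, right way up (value of joint support above 0.0035 m and z of upper_half in the frame of lower_half below 0.0365 m and horizontal distance between upper_half and lower_half below 0.004 m and angle between the y axis of upper_half and the y axis of lower_half, either way round below 0.08 rad and angle between upper_half's own z axis and vertical below 0.04 rad and contact force between the fingers and upper_half above 3 N and linear speed of each of upper_half, cover below 0.01 m/s and height (world z) of cover below 0.005 m and angle between cover's own z axis and vertical below 0.06 rad); the arm keeps its last pose, push and grip.
It fails at once if the tape, the timer or the marker is shifted by more than 20 mm (distance of any of tape, timer, marker from where it was at the start of the episode above 0.02 m).
It also fails if it takes over 54 s, if anything falls off the work surface, if the arm or the gripper's body presses on something with over 40 N, if the wrist force passes 120 N, or if a joint passes its speed limit or range.

## Working session

There is one attempt and no reset: what is moved stays moved. The work goes in short steps, each a Python script; the robot and the scene stay as the last script left them, time stands still between calls to the robot, and variables do not carry over. Pictures are saved under pics/ and viewed, and the job is handed in when it is done.

```bash
ls; mkdir -p pics
python3 - <<'E'
from station import arm
import cv2,numpy as np
for n in("scene","top","wrist"):
    c=arm.camera(n);cv2.imwrite(f"pics/a_{n}.png",c["img"][:,:,::-1])
    R=cv2.Rodrigues(c["rvec"])[0];print(n,c["mtx"].tolist(),(-R.T@np.array(c["tvec"]).ravel()).round(3),R.round(3).tolist())
print(arm.observe())
E
```

```text
pics
scene [[435.84575505792947, 0.0, 275.137114161333], [0.0, 435.84575505792947, 208.99902680766047], [0.0, 0.0, 1.0]] [0.104 0.796 0.772] [[-0.795, -0.606, 0.02], [-0.399, 0.498, -0.77], [0.456, -0.62, -0.638]]
top [[433.3831806959246, 0.0, 280.2374386357001], [0.0, 433.3831806959246, 205.25134813034668], [0.0, 0.0, 1.0]] [0.451 0.11  1.362] [[0.009, -1.0, 0.001], [-0.993, -0.009, -0.119], [0.119, -0.0, -0.993]]
wrist [[302.4972994689018, 0.0, 275.9733435842346], [0.0, 302.4972994689018, 211.72647213364235], [0.0, 0.0, 1.0]] [ 0.289 -0.504  0.373] [[0.372, -0.928, -0.003], [-0.879, -0.353, 0.319], [-0.297, -0.116, -0.948]]
{'time': 0.15, 'joints': array([-1.26347613e+00,  3.07436766e-01,  1.50734760e+00, -2.73839618e-05,
        1.32842202e+00, -7.35231069e-02]), 'joint_vel': array([-4.23135167e-04, -2.78322808e-03, -4.30902272e-03, -1.34763478e-04,
        7.11161612e-05,  1.19270919e-04]), 'joint_efforts': array([ 6.32313368e-04, -4.57977140e+01, -2.52219486e+01, -8.20349851e-05,
        8.60592263e-03,  1.65268051e-05]), 'ee_pos': array([ 0.21352605, -0.53331835,  0.23058197]), 'eef_rot': array([ 0.92522431,  1.36695712, -0.92360905]), 'wrist_force': array([-0.27805573, -0.03683256, -0.23316554]), 'ft_torque': array([0.00612395, 0.06360098, 0.03056076]), 'finger_gap': 0.0857791233449327}
```

View pics/a_top.png

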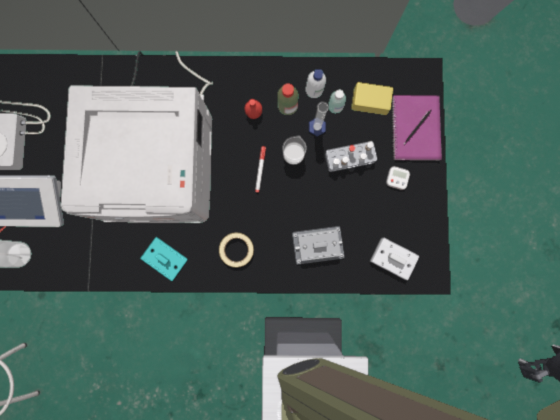

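View pics/a_scene.png

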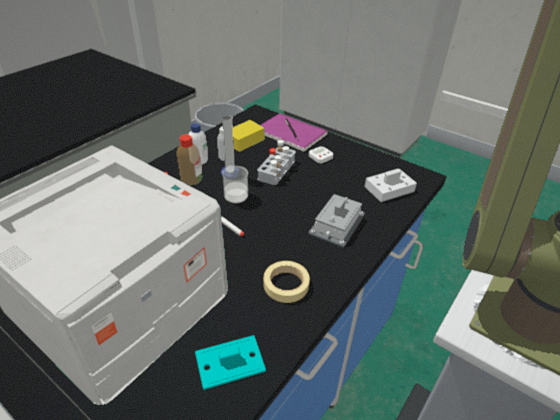

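Top view: the lower half with the grey cover is at about (318,245) and the metal upper half at (395,258). The turquoise look-alike is at (164,259), the tape at (236,250), the timer at (398,178) and the marker at (260,169). I'll enlarge the candidates.

Run:
```python
import cv2,numpy as np
t=cv2.imread("pics/a_top.png");s=cv2.imread("pics/a_scene.png")
a=cv2.resize(t[215:295,280:430],(800,427),interpolation=cv2.INTER_CUBIC)
cv2.imwrite("pics/b1.png",a)
cv2.imwrite("pics/b2.png",cv2.resize(s[155:255,290:430],(800,571),interpolation=cv2.INTER_CUBIC))
```

```text
(no output)
```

View pics/b1.png

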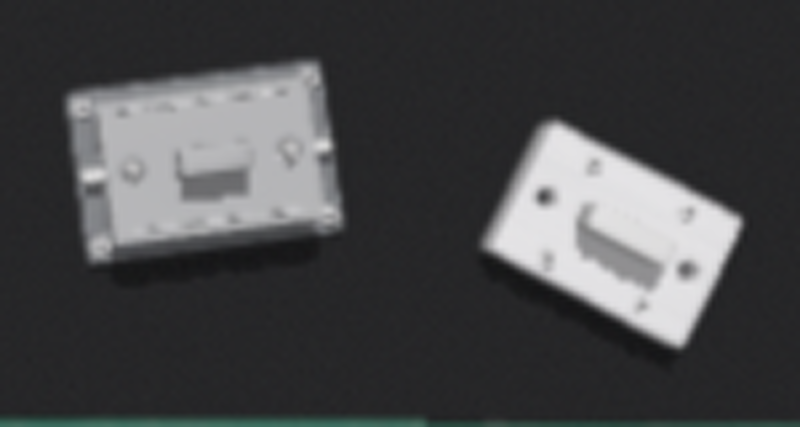

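View pics/b2.png

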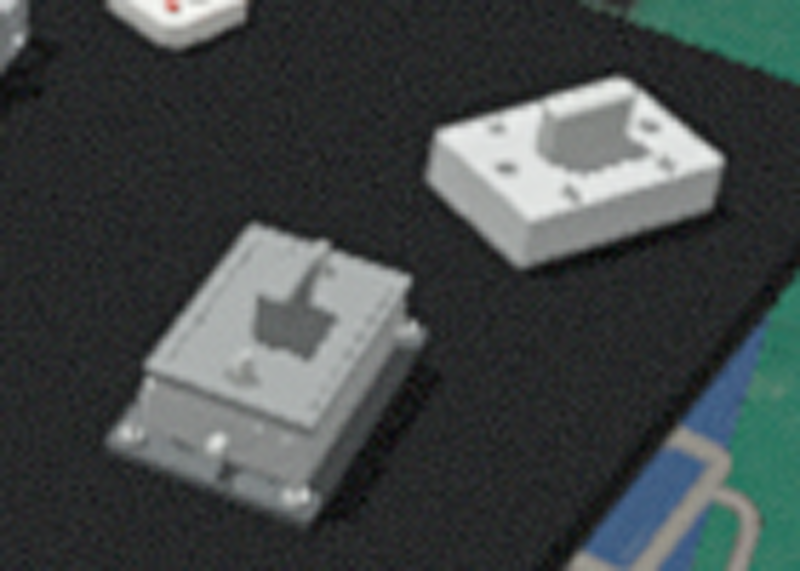

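The crops confirm it. The grey thin plate on the dowels, crop 1 at (200,170), is the cover. The thick bright metal block with a rib, at (615,235), is the upper half. The turquoise plate is not meant.

```bash
cat > h.py <<'E'
from station import arm
import cv2,numpy as np
from scipy.spatial.transform import Rotation as Ro
def px2w(c,uv,z):
    uv=np.asarray(uv,float).reshape(-1,1,2)
    n=cv2.undistortPoints(uv,c["mtx"],None).reshape(-1,2)
    R=cv2.Rodrigues(c["rvec"])[0];o=-R.T@np.asarray(c["tvec"]).ravel()
    d=np.c_[n,np.ones(len(n))]@R
    return o+d*((z-o[2])/d[:,2])[:,None]
def ori(yaw):
    # tool x down, jaw axis z at angle yaw in xy
    x=np.array([0,0,-1.]);z=np.array([np.cos(yaw),np.sin(yaw),0]);y=np.cross(z,x)
    return Ro.from_matrix(np.c_[x,y,z]).as_rotvec()
def save(c,name):cv2.imwrite(f"pics/{name}.png",c["img"][:,:,::-1])
E
python3 - <<'E'
from h import *
c=arm.camera("top");img=c["img"]
hsv=cv2.cvtColor(img,cv2.COLOR_RGB2HSV)
def rect(mask,roi,z,nm):
    m=np.zeros_like(mask);y0,y1,x0,x1=roi;m[y0:y1,x0:x1]=mask[y0:y1,x0:x1]
    cs=cv2.findContours(m,cv2.RETR_EXTERNAL,cv2.CHAIN_APPROX_NONE)[0];k=max(cs,key=cv2.contourArea)
    w=px2w(c,k.reshape(-1,2),z)[:,:2]
    r=cv2.minAreaRect((w*1000).astype(np.float32));print(nm,r,cv2.boundingRect(k))
g=img.max(2)
rect((g>200).astype(np.uint8),(225,292,362,430),.03,"upper")
rect((g>165).astype(np.uint8),(220,275,285,350),.046,"cover?")
rect((g>75).astype(np.uint8),(220,275,285,350),.008,"flange")
rect((g>100).astype(np.uint8),(225,275,210,262),.02,"tape")
rect((g>100).astype(np.uint8),(160,195,380,415),.02,"timer")
rect((g>75).astype(np.uint8),(140,200,250,272),.01,"marker")
rect((g>75).astype(np.uint8),(140,180,324,380),.03,"rack")
print("edge",px2w(c,[[320,292],[450,292],[450,200],[200,292],[294,160]],0).round(3))
print(arm.observe()["eef_rot"],Ro.from_rotvec(arm.observe()["eef_rot"]).as_matrix().round(2), arm.observe()["joints"].round(2))
E
```

```text
upper ((450.5787048339844, -242.23651123046875), (117.3692398071289, 77.57720184326172), 62.65964126586914) (373, 239, 45, 40)
cover? ((491.8673400878906, -5.520751953125), (85.14156341552734, 140.7257843017578), 5.687170028686523) (295, 228, 48, 32)
flange ((491.0756530761719, -8.352516174316406), (100.77550506591797, 152.5679931640625), 7.735157489776611) (292, 226, 53, 38)
tape ((474.7054138183594, 244.76889038085938), (104.35132598876953, 104.83860778808594), 0.9645267724990845) (219, 232, 35, 35)
timer ((702.8873901367188, -258.7872619628906), (65.90608215332031, 66.79692077636719), 74.806640625) (386, 166, 24, 24)
marker ((728.614013671875, 174.66018676757812), (17.593908309936523, 150.87686157226562), 82.89789581298828) (255, 146, 11, 47)
rack ((768.5897216796875, -111.13243865966797), (73.20357513427734, 158.53404235839844), 12.008480072021484) (325, 141, 53, 31)
edge [[ 0.345 -0.016  0.   ]
 [ 0.349 -0.418  0.   ]
 [ 0.636 -0.428  0.   ]
 [ 0.342  0.355  0.   ]
 [ 0.76   0.067  0.   ]]
[ 0.92508633  1.36660414 -0.92378596] [[-0.    0.93  0.37]
 [ 0.    0.37 -0.93]
 [-1.    0.   -0.  ]] [-1.26  0.31  1.51  0.    1.33 -0.07]
```

Run:
```python
from h import *
p=[0.45,-0.01,0.26]
for d in (7.7,187.7,-172.3):
    q=arm.ik(p,ori(np.radians(d)));print(d,None if q is None else q.round(2))
arm.move_ptp([0.46,-0.01,0.26],ori(np.radians(7.7)))
c=arm.camera("wrist");save(c,"w1");print(c["tvec"],(-cv2.Rodrigues(c["rvec"])[0].T@np.asarray(c["tvec"]).ravel()))
```

```text
7.7 [-0.12  0.11  1.7  -0.    1.33 -0.25]
187.7 None
-172.3 None
[-0.45405461 -0.11934628  0.3845868 ] [0.44862883 0.06996052 0.40268329]
```

View pics/w1.png

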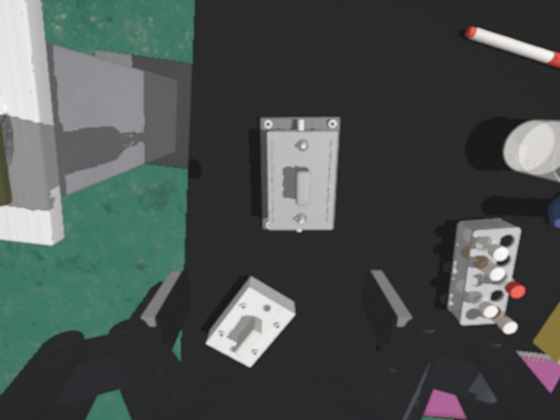

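The wrist view shows the lower half with the cover at (302,175). The dowels are near (304,145) and (301,218), the rib at (304,187) and the upper half at (252,322). I'll enlarge both.

Run:
```python
import cv2
t=cv2.imread("pics/w1.png")
a=cv2.resize(t[110:240,250:350],(600,780),interpolation=cv2.INTER_CUBIC)
b=cv2.resize(t[270:375,200:300],(600,630),interpolation=cv2.INTER_CUBIC)
cv2.imwrite("pics/c1.png",cv2.resize(a,(461,600)));cv2.imwrite("pics/c2.png",cv2.resize(b,(570,600)))
```

```text
(no output)
```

View pics/c1.png

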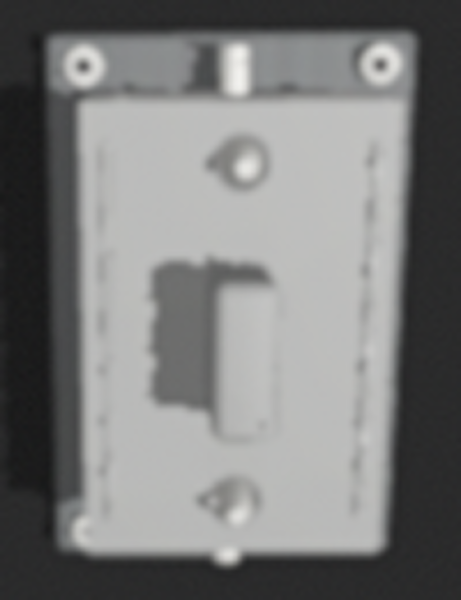

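View pics/c2.png

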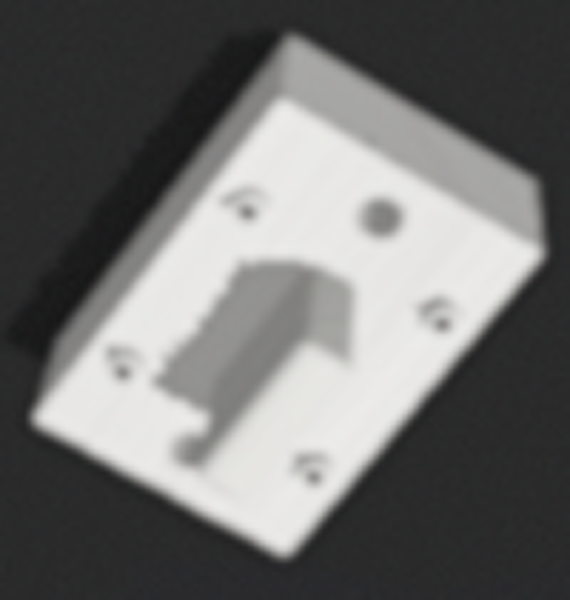

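Run:
```python
from h import *
c=arm.camera("wrist")
f=lambda P,s,o:(np.array(P,float)+.5)/s-.5+np.array(o)
d=px2w(c,f([(243,164),(237,502)],600/130,(250,110)),.058);print("dowels",d.round(4),d.mean(0).round(4),np.linalg.norm(d[0]-d[1]),np.degrees(np.arctan2(*(d[0]-d[1])[1::-1])))
r=px2w(c,f([(220,283),(276,283),(268,440),(214,436)],600/130,(250,110)),.075);print("rib",r.round(4),r.mean(0).round(4))
e=px2w(c,f([(78,98),(407,98),(384,553),(82,548)],600/130,(250,110)),.046);print("plate",e.round(4),e.mean(0).round(4),[np.linalg.norm(e[i]-e[i-1]).round(4) for i in range(4)])
u=px2w(c,f([(285,97),(545,258),(287,557),(33,420)],5.7,(200,270)),.03);print("upper",u.round(4),u.mean(0).round(4),[np.linalg.norm(u[i]-u[i-1]).round(4) for i in range(4)])
v=u[0]+u[1]-u[2]-u[3];print(np.degrees(np.arctan2(v[1],v[0])))
v=e[0]+e[1]-e[2]-e[3];print(np.degrees(np.arctan2(v[1],v[0])))
```

```text
dowels [[ 0.4828  0.0368  0.058 ]
 [ 0.4953 -0.0495  0.058 ]] [ 0.489  -0.0064  0.058 ] 0.08713413851417733 98.19145853886324
rib [[ 0.4802  0.0103  0.075 ]
 [ 0.4933  0.0121  0.075 ]
 [ 0.4979 -0.0266  0.075 ]
 [ 0.4846 -0.0273  0.075 ]] [ 0.489  -0.0079  0.075 ]
plate [[ 0.441   0.046   0.046 ]
 [ 0.5217  0.0568  0.046 ]
 [ 0.5393 -0.063   0.046 ]
 [ 0.4568 -0.0725  0.046 ]] [ 0.4897 -0.0082  0.046 ] [np.float64(0.1196), np.float64(0.0814), np.float64(0.1211), np.float64(0.083)]
upper [[ 0.4432 -0.1704  0.03  ]
 [ 0.5146 -0.209   0.03  ]
 [ 0.4591 -0.3156  0.03  ]
 [ 0.3869 -0.2781  0.03  ]] [ 0.451  -0.2433  0.03  ] [np.float64(0.1215), np.float64(0.0812), np.float64(0.1202), np.float64(0.0813)]
62.46460796475122
97.98979068195014
```

Run:
```python
from h import *
o=ori(np.radians(8.0))
arm.move_ptp([0.4893,-0.008,0.12],o)
arm.move_linear([0.4893,-0.008,0.052],o,v=0.1,threshold=8)
arm.move_gripper(0.0,force=40)
s=arm.observe();print(s["time"],s["finger_gap"],s["ee_pos"].round(4),s["wrist_force"].round(2),s["ft_torque"].round(3))
c=arm.camera("wrist");save(c,"w2")
```

```text
4.475 0.014911945113097458 [ 0.4894 -0.008   0.0522] [-0.13  0.16  4.07] [ 0.055  0.121 -0.035]
```

View pics/w2.png

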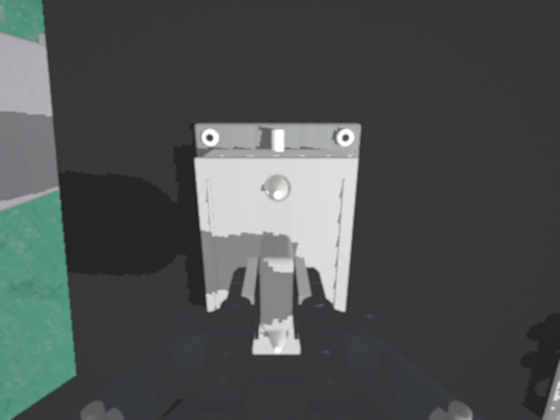

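The fingers at (250,280) and (303,280) have the rib between them, and the plate is still on the dowels. I'll lift it and set it down beyond the cell.

Run:
```python
from h import *
o=ori(np.radians(8.0))
arm.move_linear([0.4893,-0.008,0.13],o,v=0.1)
s=arm.observe();print(s["finger_gap"],s["wrist_force"].round(2))
arm.move_linear([0.635,-0.03,0.13],o,v=0.15)
c=arm.camera("top");save(c,"t3")
arm.move_linear([0.635,-0.03,0.035],o,v=0.1)
h=arm.move_linear([0.635,-0.03,0.008],o,v=0.03,threshold=4)
s=arm.observe();print(h,s["ee_pos"].round(4),s["wrist_force"].round(2),s["time"])
```

```text
0.014930252285248809 [ 0.3  -0.69 -1.01]
True [ 0.6346 -0.03    0.0122] [-0.13  0.32  6.38] 8.4583
```

View pics/t3.png

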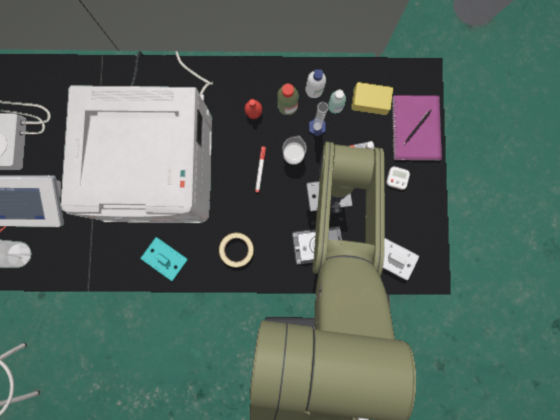

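The cover came away with the gripper, its edge at (320,195), and the dowels are exposed near (318,245). Contact came at the expected height, so I'll release and look.

```bash
python3 - <<'E'
from h import *
o=ori(np.radians(8.0))
arm.move_gripper(0.06)
arm.move_linear([0.635,-0.03,0.13],o,v=0.2)
arm.move_ptp([0.47,-0.06,0.24],o)
c=arm.camera("wrist");save(c,"w4")
print(arm.observe()["time"])
E
python3 - <<'E'
import cv2
t=cv2.imread("pics/w4.png")
cv2.imwrite("pics/w4b.png",cv2.resize(t,(800,600),interpolation=cv2.INTER_CUBIC))
E
```

```text
10.5667
```

View pics/w4b.png

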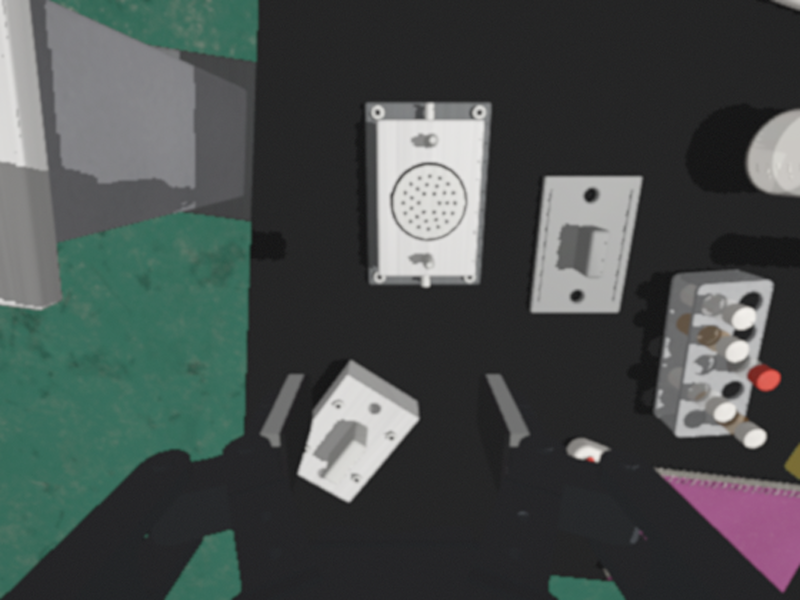

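The cover lies flat, right way up, at (587,245), clear of the rack. The support at (428,201) and the dowels at (428,140) and (425,260) are free. I'll refine the lower and upper half poses.

Run:
```python
import cv2
t=cv2.imread("pics/w4.png")
cv2.imwrite("pics/d1.png",cv2.resize(t[65:205,250:350],(429,600),interpolation=cv2.INTER_CUBIC))
cv2.imwrite("pics/d2.png",cv2.resize(t[245:355,200:300],(545,600),interpolation=cv2.INTER_CUBIC))
```

```text
(no output)
```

View pics/d1.png

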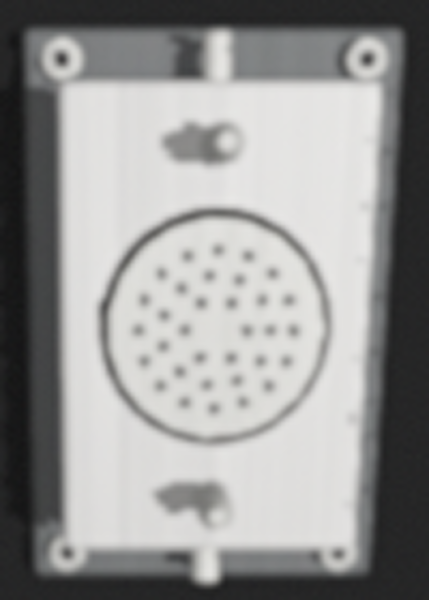

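View pics/d2.png

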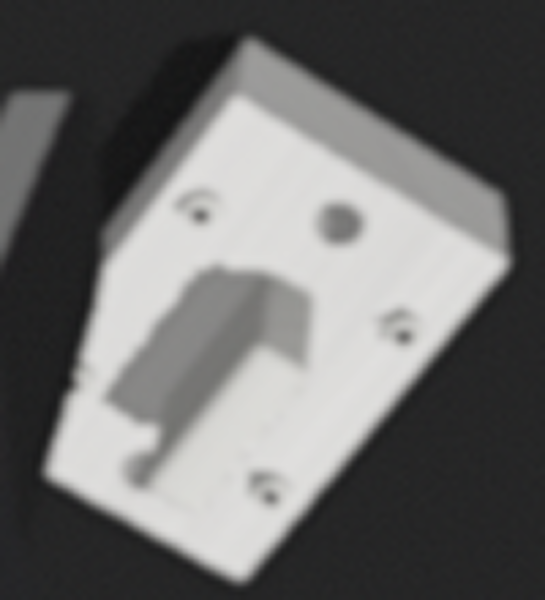

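Run:
```python
from h import *
c=arm.camera("wrist")
f=lambda P,s,o:(np.array(P,float)+.5)/s-.5+np.array(o)
A=lambda v:np.degrees(np.arctan2(v[1],v[0])).round(2)
s,o=600/140,(250,65)
d=px2w(c,f([(229,142),(219,514)],s,o),.059);print("dowels",d.round(4),d.mean(0).round(4),np.linalg.norm(d[0]-d[1]).round(4),A(d[0]-d[1]))
e=px2w(c,f([(60,83),(381,84),(357,549),(65,549)],s,o),.035);print("block",e.mean(0).round(4),[np.linalg.norm(e[i]-e[i-1]).round(4) for i in range(4)],A(e[0]+e[1]-e[2]-e[3]))
r=px2w(c,f([(216,325)],s,o),.0385);print("support",r.round(4))
e=px2w(c,f([(62,60),(367,60),(338,553),(67,553)],s,o),.010);print("bolts",e.mean(0).round(4),A(e[0]+e[1]-e[2]-e[3]))
s,o=600/110,(200,245)
u=px2w(c,f([(237,93),(511,263),(243,585),(43,475)],s,o),.03)
print("upper",u.round(4),A(u[0]-u[3]),A(u[1]-u[2]),(u[0]+u[2])[:2]/2,(u[1]+u[3])[:2]/2,[np.linalg.norm(u[i]-u[i-1]).round(4) for i in range(4)])
h=px2w(c,f([(340,222)],s,o),.03);print("hole",h)
print("rib end",px2w(c,f([(258,345),(306,372)],s,o),.062))
q=[arm.ik([.451,-.243,.15],ori(np.radians(a))) for a in(-27.5,152.5)]
print(q)
```

```text
dowels [[ 0.4841  0.036   0.059 ]
 [ 0.4964 -0.052   0.059 ]] [ 0.4902 -0.008   0.059 ] 0.0888 98.01
block [ 0.4901 -0.0086  0.035 ] [np.float64(0.119), np.float64(0.0793), np.float64(0.1187), np.float64(0.0807)] 98.27
support [[ 0.4898 -0.0073  0.0385]]
bolts [ 0.4899 -0.0088  0.01  ] 97.94
upper [[ 0.4426 -0.1701  0.03  ]
 [ 0.5146 -0.2073  0.03  ]
 [ 0.4596 -0.3154  0.03  ]
 [ 0.4044 -0.2872  0.03  ]] 71.95 63.04 [ 0.45107841 -0.242732  ] [ 0.45948423 -0.24723718] [np.float64(0.1232), np.float64(0.081), np.float64(0.1213), np.float64(0.062)]
hole [[ 0.47127271 -0.20163109  0.03      ]]
rib end [[ 0.45561787 -0.21611797  0.062     ]
 [ 0.46736304 -0.22187215  0.062     ]]
[array([-5.76673034e-01,  2.99815734e-01,  1.74917441e+00, -4.44089210e-16,
        1.09260251e+00, -9.67074894e-02]), None]
```

Run:
```python
from h import *
o=ori(np.radians(-27.4));p=np.array([0.4511,-0.2425])
arm.move_gripper(0.07)
arm.move_ptp([*p,0.13],o)
print(arm.move_linear([*p,0.036],o,v=0.1,threshold=8))
arm.move_gripper(0.0,force=90)
s=arm.observe();print(s["time"],s["finger_gap"],s["ee_pos"].round(4),s["wrist_force"].round(2),s["ft_torque"].round(3))
arm.move_linear([*p,0.14],o,v=0.12)
s=arm.observe();print(s["time"],s["finger_gap"],s["ee_pos"].round(4),s["wrist_force"].round(2),s["ft_torque"].round(3))
o=ori(np.radians(8.0))
arm.move_ptp([0.49,-0.0082,0.14],o)
c=arm.camera("wrist");save(c,"w5");c=arm.camera("scene");save(c,"s5")
```

```text
False
13.3833 0.014844032047061057 [ 0.4512 -0.2426  0.0365] [-0.72  0.8   6.26] [0.027 0.165 0.016]
14.4 0.014664225316366717 [ 0.4504 -0.2421  0.1392] [ 0.08 -0.21 -2.63] [-0.006  0.001  0.022]
```

View pics/w5.png

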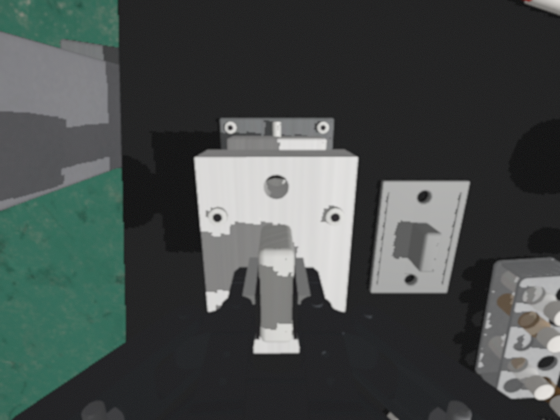

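View pics/s5.png

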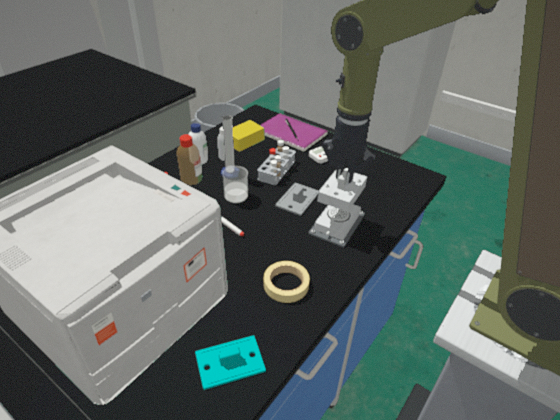

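The block is held and level. In the wrist view its hole is at (277,187) and the top-face end corners at (197,158) and (357,157). I'll work out the in-grip offset along the rib.

Run:
```python
from h import *
c=arm.camera("wrist");s=arm.observe();print(s["time"],s["ee_pos"].round(4))
t=c["img"];m=(cv2.cvtColor(t,cv2.COLOR_RGB2GRAY))
cv2.imwrite("pics/e1.png",cv2.resize(t[130:230,180:370,::-1],(800,421),interpolation=cv2.INTER_CUBIC))
tc=s["ee_pos"];R=Ro.from_euler('z',8.,degrees=True).as_matrix()
P=px2w(c,[(197,157.5),(356.5,157),(277,187),(208,309),(348,311)],tc[2]-.0065)
print(((P-tc)@R).round(4))
# lower flange/bolts in same picture
L=px2w(c,[(230.5,127.5),(323,127.5)],.010);print("bolts",L.round(4),L.mean(0).round(4))
```

```text
15.4917 [ 0.4902 -0.0097  0.1399]
[[-0.0393  0.0595 -0.0065]
 [ 0.0389  0.0596 -0.0065]
 [-0.0001  0.0446 -0.0065]
 [-0.0404 -0.0284 -0.0065]
 [ 0.0414 -0.03   -0.0065]]
bolts [[0.4412 0.0512 0.01  ]
 [0.5208 0.0623 0.01  ]] [0.481  0.0568 0.01  ]
```

View pics/e1.png

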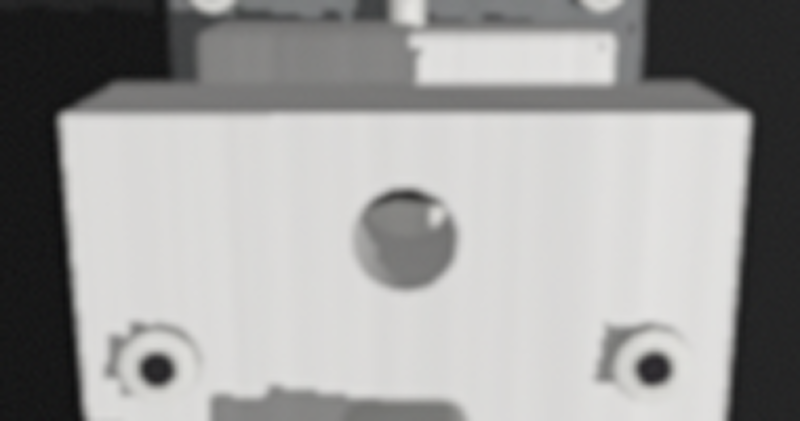

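Run:
```python
from h import *
o=ori(np.radians(8.0))
arm.move_linear([0.49,-0.008,0.105],o,v=0.08);arm.wait(.3)
s=arm.observe();print(s["ee_pos"].round(4),s["wrist_force"].round(2))
h=arm.move_linear([0.49,-0.008,0.086],o,v=0.03,threshold=6)
s=arm.observe();print(h,s["time"],s["ee_pos"].round(4),s["wrist_force"].round(2),s["ft_torque"].round(3))
```

```text
[ 0.4903 -0.008   0.1054] [ 0.35 -1.09 -2.1 ]
False 17.1667 [ 0.4901 -0.008   0.0859] [-0.29 -0.66 -2.52] [ 0.026 -0.035 -0.032]
```

Run:
```python
from h import *
o=ori(np.radians(8.0))
for z in (.079,.0765,.0745,.0725,.0715):
    h=arm.move_linear([0.49,-0.008,z],o,v=0.02);arm.wait(.15)
    s=arm.observe();print(z,s["time"],s["ee_pos"].round(4),s["wrist_force"].round(2),s["ft_torque"].round(3))
    if s["wrist_force"][2]>30: break
c=arm.camera("scene");save(c,"s6");cv2.imwrite("pics/s6b.png",cv2.resize(c["img"][140:260,250:410,::-1],(800,600),interpolation=cv2.INTER_CUBIC))
```

```text
0.079 17.8167 [ 0.4901 -0.008   0.0791] [-0.55  0.15 -2.77] [0.03  0.003 0.001]
0.0765 18.2417 [ 0.4901 -0.008   0.0765] [-0.3  -0.05 -1.8 ] [-0.004 -0.061  0.01 ]
0.0745 18.6417 [ 0.4901 -0.008   0.0748] [-0.46 -0.48  4.71] [0.    0.193 0.039]
0.0725 19.0417 [ 0.4901 -0.008   0.073 ] [-1.27  0.2   7.62] [ 0.01   0.3   -0.045]
0.0715 19.4417 [ 0.4902 -0.008   0.0721] [-1.82  0.62  8.3 ] [0.053 0.39  0.009]
```

View pics/s6b.png

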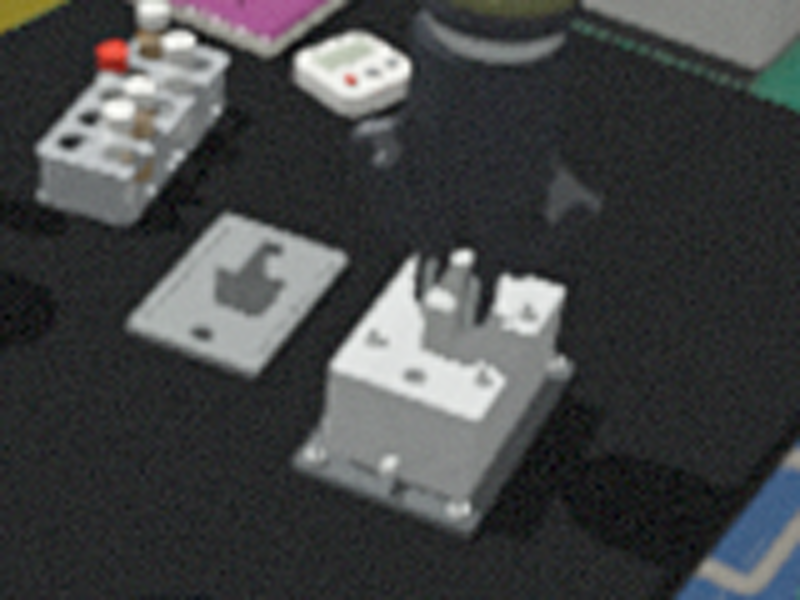

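The upper half is seated on the dowels and a small gap may remain. The force is about 11 N including the block's weight, so I'll push on until the force climbs past the spring's 12 N.

Run:
```python
from h import *
o=ori(np.radians(8.0))
for z in (.0705,.0695,.0685,.0675,.0665):
    h=arm.move_linear([0.49,-0.008,z],o,v=0.02);arm.wait(.2)
    s=arm.observe();print(z,s["time"],s["ee_pos"].round(4),s["wrist_force"].round(2),s["ft_torque"].round(3),s["finger_gap"])
    if s["wrist_force"][2]>19: break
```

```text
0.0705 19.9417 [ 0.4901 -0.008   0.0715] [-2.74  0.21 12.47] [0.051 0.487 0.039] 0.014672447763084573
0.0695 20.3917 [ 0.4901 -0.008   0.0715] [-6.08  0.93 21.18] [0.061 0.906 0.018] 0.01463676968592014
```

The TCP stopped at 0.0715, which is the shut height, while the force rose to 21 N. That means metal-to-metal contact. Final check.

Run:
```python
from h import *
arm.wait(.8)
s=arm.observe();print(s["time"],s["ee_pos"].round(4),s["wrist_force"].round(2),Ro.from_rotvec(s["eef_rot"]).as_matrix()[:,0].round(4))
c=arm.camera("scene");a=cv2.resize(c["img"][170:260,270:390,::-1],(800,600),interpolation=cv2.INTER_CUBIC)
cv2.imwrite("pics/s7b.png",a)
c=arm.camera("top");save(c,"t7")
```

```text
21.1917 [ 0.4902 -0.008   0.0715] [-5.04  0.55 20.98] [ 1.4e-03 -2.0e-04 -1.0e+00]
```

View pics/s7b.png

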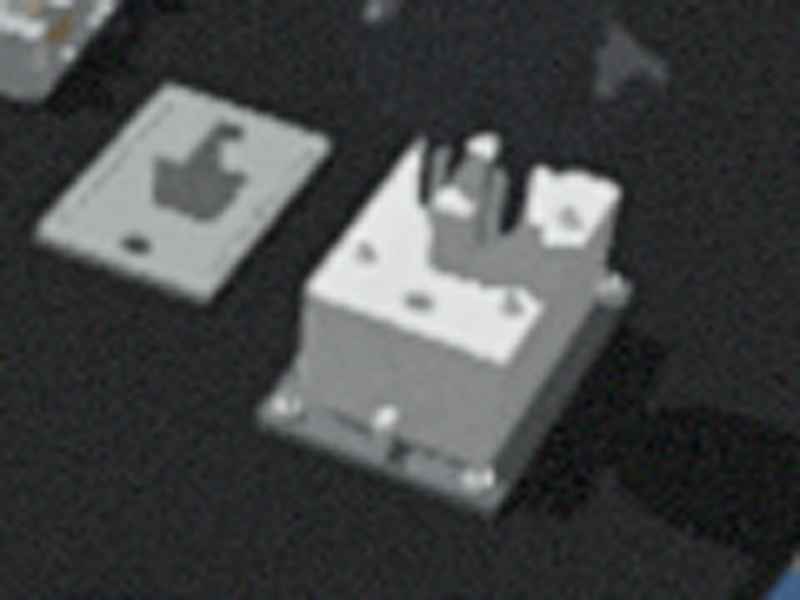

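View pics/t7.png

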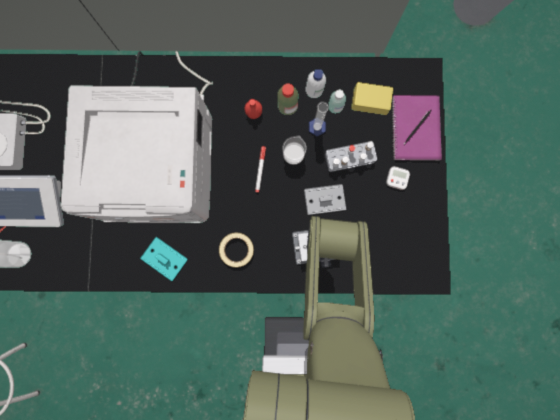

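The cell is shut: no gap shows between the halves at (400,400) in the crop. In the top view the cover lies flat at (325,199), and the tape, timer and marker are where they started.

```bash
python3 -c "
from station import arm
print(arm.hand_in()); print(arm.observe()['wrist_force'],arm.observe()['time'])"
```

```text
the job is handed in; nothing more can be done
None
the job is handed in; nothing more can be done
```

The job is handed in with the cell pressed shut and held, after about 21 s of the 54 s allowed. The hand-in gave no verdict.

- **Cover:** I lifted the grey plate off the dowels and laid it flat, right way up, at about (0.635, -0.03). It touched the bench at the expected height and lies clear of the rack.
- **Upper half:** I gripped it by its rib and lowered it over both dowels with almost no sideways force. I then pressed it down until it stopped at the calculated shut height (TCP 0.0715 m) with a steady push of about 21 N.
- **Last checks:** The push held for 0.8 s without drifting, and no gap showed between the halves in the pictures. The tape, timer and marker looked unmoved by eye in the top view.
- **Uncertain:** Pressed shut, there was a sideways force of about 5 N and a moment of about 0.9 N m. The gripper's own tilt was only 1.4 mrad. I did not measure the tilt of the upper half or the support travel directly; the travel is inferred from the shut height and the force.

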